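# Roll a brass tube blank into the V-block and set it against the length stop

## Robot

A 6-joint arm with a two-finger parallel gripper is mounted at the origin on the work surface. World frame = base frame: x ahead of the robot, y to its left, z up, the work surface at z = 0. Lengths are in mm, angles in rad, forces in N, time in s.
With the tool pointing down it reaches from about 350 to 725 mm from the base axis. Payload 6 kg.
Tool frame: the origin (TCP) lies at the very end of the fingers, on their centre line; the grasp point (between the pads) lies 19 mm behind it; z points along the fingers, x is the direction in which the jaws open and shut, and the axes are right-handed (so a half turn about z gives the same grasp; the last joint's range is limited). The gripper opens to 85 mm and grips with 20 to 120 N. Pads are 22 mm wide; open, the fingers measure 114 mm over their backs; the gripper's body (76 mm by 85 mm) begins 54 mm behind the grasp point. The pads swing forward as they close: fully open they stand 13 mm farther back than shut.
Start: joints at [1.668, 0.04, 0.085, 0, -1.615, -0.334], TCP at [140.731, 583.237, 208.661] pointing down, gripper open.
Joint ranges: [-2.56, 2.56], [-1.29, 2.01], [-1.08, 1.49], [-3.29, 1.98], [-2.81, -0.18], [-2.99, 2.99]. Speed limits (rad/s): [2.57, 2.57, 3.01, 3.14, 3.14, 3.14].

## Interface

Orientations are given as a rotation vector (axis times angle).
In Python, from station import ctrl, vision, models gives the robot as it stands.
- The arm moves only by the tool servo_tool, never from a script. Its argument "deltas" is a list that holds one entry, the list of rows, each a list of 7 numbers: the shift along the world's x, y, z in mm, then the turn, a rotation vector about the world's x, y, z in degrees, then the opening, from 0 (shut) to 1 (fully open). In form: [[[x, y, z, wx, wy, wz, jaw], ...]]. A call has 1 to 12 rows; each row shifts and turns the commanded pose from where the row before left it; what a row does not reach is not made up. A row lasts 1/10 s, in which the tool goes at most 50 mm and 8.59 degrees, less where a joint would pass 70% of its speed; a pose out of reach is approached as far as the arm can. A call with a gripper value outside its range is refused whole. The fingers move at their own pace and stop on an object; "grip_force" is the grip in N (left out, the last holds). Time passes only in rows, so rows that do not move let the fingers close. It gives the time, the measured TCP pose, the force and the opening at its end, in the units of the state.
- ctrl.observe(): the state, without advancing time (a new reading comes with each control period).
- vision.snapshot(name): name is "side" or "top" or "wrist"; returns a dict with "frame" (384x512x3 uint8, red, green, blue), "depth" (384x512 float32, mm along the optical axis (not along the pixel's ray), 0 where there is no reading), "fx", "fy", "cx", "cy" (pixels), "rvec" (rotation vector, rad) and "tvec" (3), from world to camera coordinates, as OpenCV has them. Camera axes: x right, y down, z forward; pixel columns grow to the right and rows downward; lengths in mm; the calibration is good to about 2 mm. A picture is of the moment at which its call begins.
- ctrl.finish_job(): hands the job in, once; it reports no verdict.
Trained networks look in the newest picture that a camera, given by its name, has taken for a name from the list of things; names that differ only in an ending like _2 or _b are one class to them, and where a whole thing is asked for, a point or a joint stands for the part that bears it (a point fixed in the world has none). Each returns a list of dicts, best first, with "p" (0 to 1); they miss things now and then, are a little off and sometimes report something else, mostly with a low value. They report only what shows in the picture. A call takes as long as a camera call. They do not tell look-alikes from the thing itself.
- models.trace(name, camera): "pixels" (384x512 bool, what is visible of it) and "extent" ([left, top, right, bottom] in pixels, round what is visible of it).
- models.landmark_of(name, camera): "uv" ([column, row] in pixels: a listed point, or the origin of a listed thing).
The state is a dict: "time_s": time; "joint_pos": joint angles; "joint_velocities": joint speeds; "tau": joint torques, N m; "tool_pos": TCP position; "eef_rot": TCP orientation; "ft_force": force on the tool from outside, world axes, zero at the start; "wrist_torque": the same for the moment, N m; "finger_gap": opening from 0.0 (shut) to 1.0 (fully open).
Only numpy, scipy, OpenCV 4.12 (cv2) and the standard library are available. Lean on these libraries where they do the work, as an engineer would, in place of code of your own. Each camera call takes 0.05 s, during which the arm holds its last target.

## Task

With the fingertips only, roll the brass tube sideways along the loading plate until it drops into the V-block, then push it by its near end along the groove until its far end is up against the stop bolt, and take the hand away. Do not grip the tube, lift it or let it leave the plate and V-block, and leave everything else on the bench where it is.

Things in the scene. Friction and masses are not known exactly. Their poses are not given: they have to be found in the camera images.
- tube: brass tube blank, 40 mm diameter, 150 mm long, about 0.55 kg, polished (friction about 0.4), on the loading plate within 0.12 rad of parallel to the groove. Origin on its axis, half-way along; x is its axis (towards the end that meets the stop); y and z turn as it rolls. It rolls square to its own axis, so if skewed it drifts sideways; it coasts 1 to 2 cm after a slow push
- station: fixed steel V-block station: a loading plate with a V-block along its edge. Origin on the bench directly under the V groove; x along the groove towards the stop (roughly away from the robot), y across the groove from the plate to the V-block's high back (the way to roll), z up. The mm coordinates of the other entries are in this frame
- plate_mid (a point): middle of the loading plate's top, at x = 15, y = -181, z = 34 mm. The plate is dark steel, flat and level, 270 mm along x (-120 to 150) and 300 mm along y (-331 to -31); a keeper strip 5 mm high runs along its end at y = -334
- v_lip (a point): point on the V-block's front lip edge, at x = 0, y = -20, z = 34 mm. The block spans x -64 to 50; its lip is flat and level with the plate from y = -30 to -20, then comes the 90 degree groove (bottom at y = 0, z = 14) and its far side rising at 45 degrees to the back, y 42 to 62, z = 56. The tube overhangs the block's ends; nothing but the bench lies below its near end
- seat (a point): where the middle of the tube's axis lies when seated in the groove against the stop: x = 10, y = 0, z = 42.3 mm. A tube that has just rolled straight in lies at the same y and z, some 20 to 40 mm short of it along x
- stop_face (a point): centre of the face of the stop bolt that the tube's far end must touch: x = 85, y = 0, z = 42.3 mm. The bolt is 12 mm thick and points at the robot from a green bracket 40 mm wide and 62 mm high (x 108 to 116), with lock nuts. The tube slides along the groove at about 2 to 5 N (more for a moment as it starts); at the stop the force climbs at once
- bush_plate: bystander: a short brass bush standing on the loading plate near its far edge, 40 mm diameter, 45 mm tall; origin at the centre of its underside
- bush_bench: bystander: a brass bush standing on the bench, 40 mm diameter, 70 mm tall; origin at the centre of its underside
- transformer1: bystander: small transformer lying flat, dark steel core with a green coil, 78 x 66 x 56 mm; origin at the centre of its underside
- transformer2: bystander: another such transformer
- transformer3: bystander: another such transformer
- terminal_box: bystander: clear tray of brass terminals, 120 x 85 x 35 mm; origin at the centre of its underside
- pliers: bystander: pliers with red handles lying flat, 180 mm long, 15 mm high; origin at the pivot
- screwdriver: bystander: screwdriver with a green handle lying flat, 190 mm long; origin on its underside
There are look-alikes about, which are no part of the job. Leave any blue, red or white look-alike of the tube alone.

How it is judged:
By the outcome, as a careful person would: the job done as asked, in the order asked, and still so for the second after the job is handed in, with the robot touching nothing.
It also fails if it takes over 48 s, if anything falls off the work surface, if the arm or the gripper's body presses on something with over 40 N, if the wrist force passes 120 N, or if a joint passes its speed limit or range.

## Working session

There is one attempt and no reset: what is moved stays moved. The work goes in short steps, Python scripts to look and compute and a tool call to move; the robot and the scene stay as the last step left them, time stands still between calls to the robot, and variables do not carry over. Pictures are saved under pics/ and viewed, and the job is handed in when it is done.

Besides the shell and the picture viewer there is one more tool, called in YAML: its name, and indented under it one key for each argument. servo_tool: Moves the arm, as the interface text tells. Its arguments: {"type":"object","properties":{"deltas":{"type":"array","items":{"type":"array","items":{"type":"array","items":{"type":"number"}}}},"grip_force":{"type":"number"}},"required":["deltas"]}

```bash
mkdir -p pics; ls
cat > h.py <<'E'
import numpy as np, cv2
from station import ctrl, vision, models
def snap(n):
    return vision.snapshot(n)
def save(s,f,crop=None,scale=1):
    im=cv2.cvtColor(s["frame"],cv2.COLOR_RGB2BGR)
    if crop: l,t,r,b=crop; im=im[t:b,l:r]
    if scale!=1: im=cv2.resize(im,None,fx=scale,fy=scale,interpolation=cv2.INTER_CUBIC)
    cv2.imwrite("pics/"+f,im)
def RT(s):
    return cv2.Rodrigues(np.array(s["rvec"],float))[0],np.array(s["tvec"],float).ravel()
def deproj(s,u,v,d):
    R,t=RT(s); u=np.asarray(u,float);v=np.asarray(v,float)
    c=np.stack([(u-s["cx"])/s["fx"]*d,(v-s["cy"])/s["fy"]*d,d*np.ones_like(u)],-1)
    return (c-t)@R
def onplane(s,u,v,z):
    R,t=RT(s); o=-R.T@t
    r=np.array([(u-s["cx"])/s["fx"],(v-s["cy"])/s["fy"],1.])@R
    return o+r*(z-o[2])/r[2]
def proj(s,P):
    R,t=RT(s); c=np.atleast_2d(P)@R.T+t
    return np.stack([c[:,0]/c[:,2]*s["fx"]+s["cx"],c[:,1]/c[:,2]*s["fy"]+s["cy"]],-1)
def cloud(s):
    v,u=np.mgrid[0:384,0:512]
    return deproj(s,u,v,s["depth"].astype(float))
E
python3 - <<'E'
from h import *
import pickle
print(ctrl.observe())
for n in ["top","side","wrist"]:
    s=snap(n); save(s,n+"0.png"); pickle.dump(s,open(n+"0.pkl","wb"))
    R,t=RT(s); print(n,-R.T@t, s["fx"])
    for k in ["tube","station","plate_mid","v_lip","seat","stop_face","bush_plate"]:
        L=models.landmark_of(k,n); print(k,[(np.round(x["uv"],1).tolist(),round(x["p"],2)) for x in L[:4]])
E
```

```text
pics
{'time_s': 0.0, 'joint_pos': array([ 1.66769372e+00,  4.08057584e-02,  8.37995540e-02, -4.91968099e-04,
       -1.61549631e+00, -3.33710337e-01]), 'joint_velocities': array([ 0.00057784,  0.0005473 ,  0.0005677 , -0.00040817, -0.00057264,
       -0.00139082]), 'tau': array([ 1.08541553e-04, -3.68204355e+01,  3.47417986e+01,  6.93258941e+00,
       -5.34852908e-03, -1.52491532e-05]), 'tool_pos': array([140.5834554 , 582.91327951, 207.67058342]), 'eef_rot': array([ 1.94266903e+00, -2.46723615e+00,  1.83875474e-03]), 'ft_force': array([-0.91175092, -0.18669715, -0.37990682]), 'wrist_torque': array([ 0.01654408, -0.0157138 ,  0.04339814]), 'finger_gap': 0.9961035629737164}
top [ 450.8478454    36.09729059 1446.40956511] 414.2423151032353
tube [([289.2, 244.5], 0.89), ([193.1, 134.4], 0.82), ([268.4, 179.8], 0.65), ([190.2, 248.3], 0.56)]
station [([235.7, 175.6], 0.75)]
plate_mid [([283.7, 169.3], 0.87), ([333.4, 248.8], 0.56), ([270.7, 179.3], 0.47), ([241.0, 180.0], 0.47)]
v_lip [([239.0, 179.5], 0.65), ([236.4, 177.7], 0.2)]
seat [([231.3, 176.3], 0.97)]
stop_face [([230.9, 155.7], 0.95)]
bush_plate [([281.0, 140.0], 0.41)]
side [   6.7273778  -682.60814291  883.08353915] 446.61841673414017
tube [([281.0, 196.4], 0.83), ([227.5, 263.3], 0.77), ([265.1, 143.3], 0.76), ([153.5, 189.6], 0.68)]
station [([255.5, 185.6], 0.92)]
plate_mid [([305.5, 206.4], 0.56), ([256.0, 176.0], 0.34)]
v_lip [([259.0, 186.2], 0.7)]
seat [([257.3, 174.4], 0.78)]
stop_face [([274.3, 165.0], 0.89)]
bush_plate [([326.9, 187.9], 0.54)]
wrist [212.28601197 565.70548118 374.90812001] 278.55280430858426
tube []
station []
plate_mid []
v_lip []
seat []
stop_face []
bush_plate []
```

View pics/top0.png

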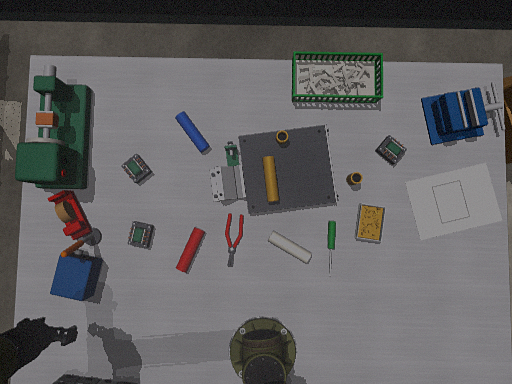

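View pics/side0.png

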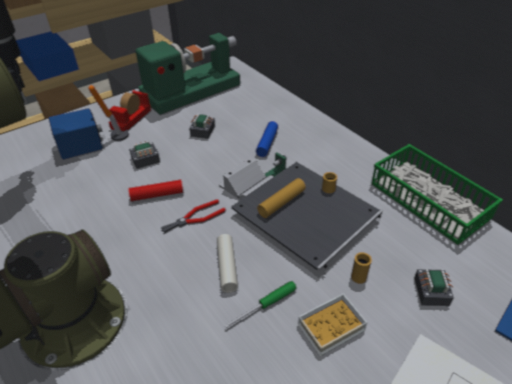

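Run:
```python
from h import *
import pickle
s=pickle.load(open("top0.pkl","rb")); save(s,"top0c.png",(170,110,360,250),4)
s=pickle.load(open("side0.pkl","rb")); save(s,"side0c.png",(190,130,380,270),4)
```

```text
(no output)
```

View pics/top0c.png

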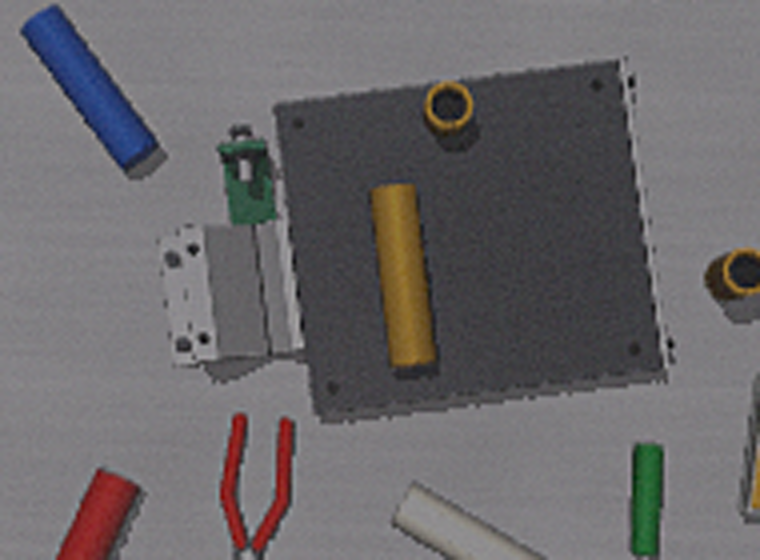

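View pics/side0c.png

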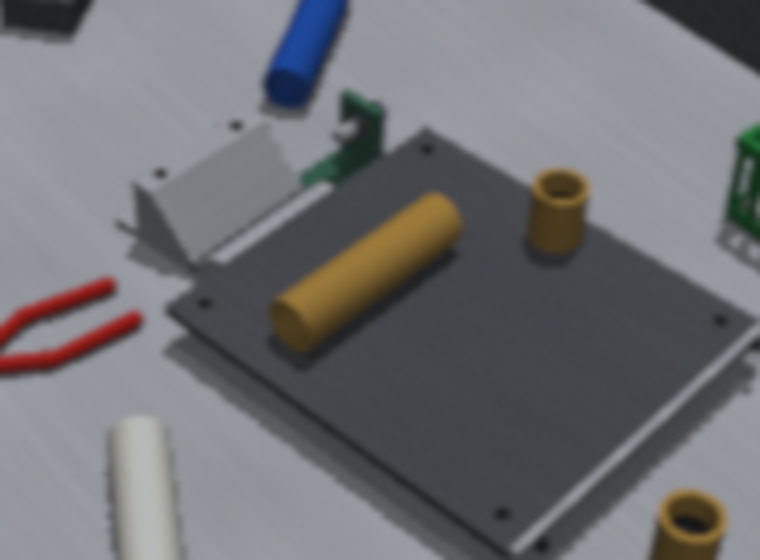

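```bash
cat > fit.py <<'E'
from h import *
import pickle
from scipy.optimize import least_squares
def tubefit(s,yawguess=None):
    P=cloud(s); f=s["frame"].astype(int)
    hsv=cv2.cvtColor(s["frame"],cv2.COLOR_RGB2HSV)
    m=(hsv[...,0]>12)&(hsv[...,0]<28)&(hsv[...,1]>110)&(s["depth"]>0)
    n,lab,st,c=cv2.connectedComponentsWithStats(m.astype(np.uint8))
    return P,m,lab,st,c
if __name__=="__main__":
  for n in ["top","side"]:
    s=pickle.load(open(n+"0.pkl","rb"))
    P,m,lab,st,c=tubefit(s)
    for i in range(1,len(st)):
        if st[i,4]>100:
            p=P[lab==i]; print(n,i,st[i],np.median(p,0).round(1),p[:,2].min().round(1),np.percentile(p[:,2],95).round(1))
    pl=(np.abs(P[...,2]-34)<8)&(s["depth"]>0)&(s["frame"].max(-1)<100)
    nn,l2,s2,c2=cv2.connectedComponentsWithStats(pl.astype(np.uint8))
    i=1+np.argmax(s2[1:,4]); q=P[l2==i]; print(s2[i],np.median(q,0),q[:,2].std())
    cv2.imwrite(f"pics/{n}pl.png",(l2==i).astype(np.uint8)*255)
    r=cv2.minAreaRect(q[:,:2].astype(np.float32)); print(r,cv2.boxPoints(r))
E
python3 fit.py
```

```text
top 104 [503  76   9  87 431] [  965.6 -1160.   -473.5] -590.3 -431.9
top 116 [263 156  16  46 508] [580.7 -14.7  70.8] 32.2 77.4
top 123 [ 55 202  15  20 159] [458.1 664.5  92.1] 71.9 98.3
top 124 [358 205  25  35 683] [ 442.2 -361.6   21.5] 11.5 27.9
[ 239  125   97   88 6089] [621.25337666 -86.12757236  34.13724963] 2.953051745796954
((621.220458984375, -71.05149841308594), (269.66015625, 303.0970153808594), 8.40237045288086) [[ 465.69272    59.168427]
 [ 509.9825   -240.67523 ]
 [ 776.74817  -201.27142 ]
 [ 732.4584     98.572235]]
side 1 [  6   0  34   9 115] [ 385.8 1609.1  146. ] 130.8 163.7
side 3 [ 38  84  50  33 753] [ 440.8 1723.1 -420.2] -547.6 -412.9
side 4 [ 90  86  21  30 130] [343.  591.5 153.7] -594.4 196.2
side 6 [122  94  17  19 171] [453.  651.1  78.9] 35.1 94.7
side 8 [323 173  14  20 222] [713.3 -58.4  63.3] 33.7 79.6
side 9 [258 178  47  40 736] [569.5 -27.5  68.5] 31.8 74.5
side 10 [352 253  19  30 382] [ 576.3 -310.1   51.2] 2.1 69.9
side 11 [ 304  300   57   45 1357] [ 440.  -362.1   20.9] 15.3 26.1
[ 232  163  149  109 7136] [ 603.58509044 -105.71893861   33.45219841] 1.899499228153803
((617.0123901367188, -74.55575561523438), (270.04461669921875, 322.15045166015625), 8.363138198852539) [[ 459.99805   65.16808]
 [ 506.85376 -253.55664]
 [ 774.02673 -214.2796 ]
 [ 727.171    104.44513]]
```

```bash
cat > fit2.py <<'E'
from h import *
from fit import tubefit
import pickle
def cylfit(p,rad=20):
    # p points on upper surface; axis horizontal at z=z0; params: cx,cy,yaw,z
    c0=p[:,:2].mean(0)
    def res(q):
        nrm=np.array([-np.sin(q[2]),np.cos(q[2])])
        d=(p[:,:2]-c0-[0,0])@nrm-q[0]
        return np.hypot(d,p[:,2]-q[1])-rad
    r=least_squares(res,[0,54,0.1],loss="soft_l1",f_scale=2)
    q=r.x; a=np.array([np.cos(q[2]),np.sin(q[2])]); nrm=np.array([-a[1],a[0]])
    t=(p[:,:2]-c0)@a
    return dict(c0=c0,off=q[0],z=q[1],yaw=q[2],tmin=np.percentile(t,[0,1,3]),tmax=np.percentile(t,[97,99,100]),ctr=c0+nrm*q[0]+a*(t.min()+t.max())/2,rms=np.sqrt((r.fun**2).mean()))
from scipy.optimize import least_squares
if __name__=="__main__":
  for n,i in [("top",116),("side",9)]:
    s=pickle.load(open(n+"0.pkl","rb"))
    P,m,lab,st,c=tubefit(s); mm=cv2.erode((lab==i).astype(np.uint8),np.ones((3,3)))>0
    p=P[lab==i]; p=p[(p[:,2]>40)&(p[:,2]<80)]
    print(n,cylfit(p))
  for n in ["top","side"]:
    s=pickle.load(open(n+"0.pkl","rb"))
    for k,z in {"seat":42.3,"stop_face":42.3,"v_lip":34,"plate_mid":34,"station":0,"tube":54}.items():
        snap  # noop
  O=np.array([580,105.8]);y=0.1466
  R=np.array([[np.cos(y),-np.sin(y)],[np.sin(y),np.cos(y)]])
  W=lambda x,yy,z:np.r_[O+R@[x,yy],z]
  for n in ["top","side"]:
    s=pickle.load(open(n+"0.pkl","rb"))
    im=cv2.resize(cv2.cvtColor(s["frame"],cv2.COLOR_RGB2BGR),None,fx=4,fy=4,interpolation=cv2.INTER_CUBIC)
    def poly(L,col):
        q=proj(s,np.array([W(*a) for a in L])); q=((q+.5)*4).astype(int)
        cv2.polylines(im,[q],False,col,1)
    poly([(-120,-331,34),(150,-331,34),(150,-31,34),(-120,-31,34),(-120,-331,34)],(0,255,255))
    poly([(-64,-20,34),(50,-20,34)],(0,0,255));poly([(-64,0,14),(50,0,14)],(255,0,255))
    poly([(-64,42,56),(50,42,56),(50,62,56),(-64,62,56),(-64,42,56)],(0,255,0))
    poly([(85,0,42.3),(108,0,42.3)],(0,0,255)); poly([(108,-20,62),(108,20,62),(116,20,62),(116,-20,62),(108,-20,62)],(255,0,0))
    im=im[420:920,640:1360] if n=="top" else im[480:1080,880:1560]
    cv2.imwrite(f"pics/{n}ov.png",im)
    print(n,{k:proj(s,W(*v)[None])[0].round(1) for k,v in dict(plate=(15,-181,34),v_lip=(0,-20,34),seat=(10,0,42.3),stop=(85,0,42.3),st=(0,0,0)).items()})
E
python3 fit2.py
```

```text
top {'c0': array([582.52792733, -15.04506629]), 'off': np.float64(-0.9630622329601408), 'z': np.float64(53.962024373503674), 'yaw': np.float64(0.13287212472158474), 'tmin': array([-74.07055651, -73.21868811, -70.30151767]), 'tmax': array([70.84130046, 74.13770239, 75.63856852]), 'ctr': array([583.43261062, -15.89577331]), 'rms': np.float64(2.4151717615542108)}
side {'c0': array([573.46313731, -26.78294253]), 'off': np.float64(7.58222500881301), 'z': np.float64(53.47261409528985), 'yaw': np.float64(0.1403544210132255), 'tmin': array([-68.03936806, -66.39519497, -65.34292612]), 'tmax': array([75.88103016, 79.36265889, 82.96551249]), 'ctr': array([579.792113  , -18.23123804]), 'rms': np.float64(2.010655954046308)}
top {'plate': array([286.3, 168.3]), 'v_lip': array([240.3, 178.6]), 'seat': array([234. , 176.2]), 'stop': array([231.3, 154.6]), 'st': array([235. , 180.3])}
side {'plate': array([305.5, 206.9]), 'v_lip': array([259.1, 182.1]), 'seat': array([256.6, 175.1]), 'stop': array([274.3, 163.3]), 'st': array([254.3, 187.6])}
```

View pics/topov.png

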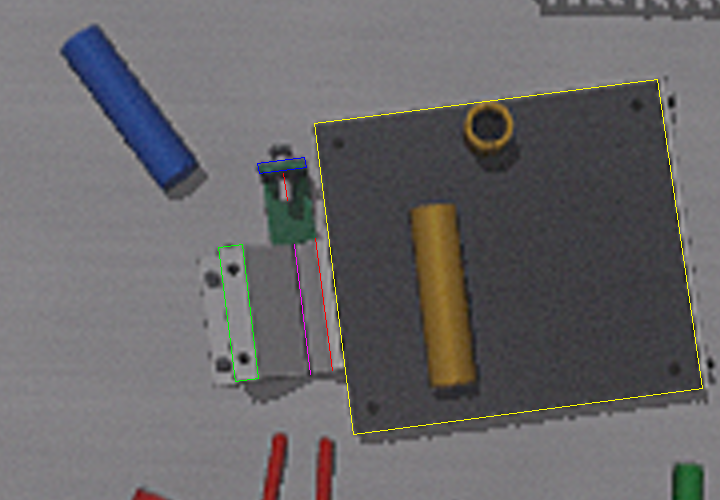

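View pics/sideov.png

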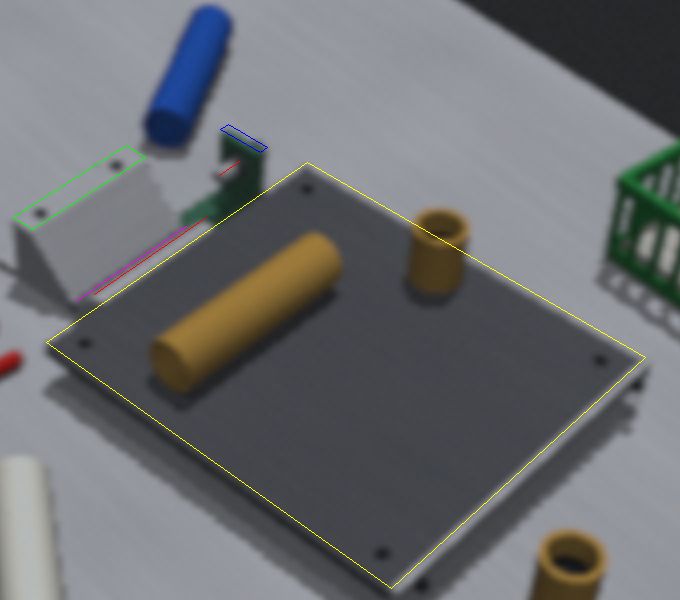

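Brass tube on the plate at (271,180) in the top view is the one meant. The blue (193,131), red (190,250) and white (290,247) tubes are look-alikes, with the wrong colour and not on the plate. The enlarged crop confirms it, and the station overlay fits: origin ≈ (580,106), yaw 0.147. The tube sits at about x=-16, y=-122 in the station frame.

servo_tool:
  deltas:
    - [[18.7, -27, 0, 0, 0, -2.84, 1], [18.7, -27, 0, 0, 0, -2.84, 1], [18.7, -27, 0, 0, 0, -2.84, 1], [18.7, -27, 0, 0, 0, -2.84, 1], [18.7, -27, 0, 0, 0, -2.84, 1], [18.7, -27, 0, 0, 0, -2.84, 1], [18.7, -27, 0, 0, 0, -2.84, 1], [18.7, -27, 0, 0, 0, -2.84, 1], [18.7, -27, 0, 0, 0, -2.84, 1], [18.7, -27, 0, 0, 0, -2.84, 1], [18.7, -27, 0, 0, 0, -2.84, 1], [18.7, -27, 0, 0, 0, -2.84, 1]]

```text
time_s: 2.4
tool_pos: [365.7, 258.1, 209.0]
eef_rot: [-1.132, 2.93, 0.001]
ft_force: [0.3, 0.4, -0.1]
finger_gap: 1.001
```

servo_tool:
  deltas:
    - [[18.7, -27, 0, 0, 0, -2.84, 1], [18.7, -27, 0, 0, 0, -2.84, 1], [18.7, -27, 0, 0, 0, -2.84, 1], [18.7, -27, -6, 0, 0, -2.84, 1], [18.7, -27, -8, 0, 0, -2.84, 1], [18.7, -27, -8, 0, 0, -2.84, 1], [18.7, -27, -8, 0, 0, -2.84, 1], [18.7, -27, -8, 0, 0, -2.84, 1], [18.7, -27, -8, 0, 0, -2.84, 1], [18.7, -27, -8, 0, 0, -2.84, 1], [18.7, -27, -8, 0, 0, -2.84, 1], [18.7, -27, -8, 0, 0, -2.84, 1]]

```text
time_s: 3.6
tool_pos: [590.2, -66.0, 138.4]
eef_rot: [-0.223, 3.134, -0.0]
ft_force: [-0.4, 0.4, 0.3]
finger_gap: 1.005
```

Run:
```python
from h import *
import pickle
o=ctrl.observe(); print(o["tool_pos"],cv2.Rodrigues(o["eef_rot"])[0].round(3))
for n in ["wrist","side"]:
    s=snap(n); save(s,n+"1.png"); pickle.dump(s,open(n+"1.pkl","wb"))
```

```text
[590.20479536 -66.04108269 138.35538931] [[-0.99  -0.142  0.   ]
 [-0.142  0.99  -0.   ]
 [-0.    -0.    -1.   ]]
```

View pics/wrist1.png

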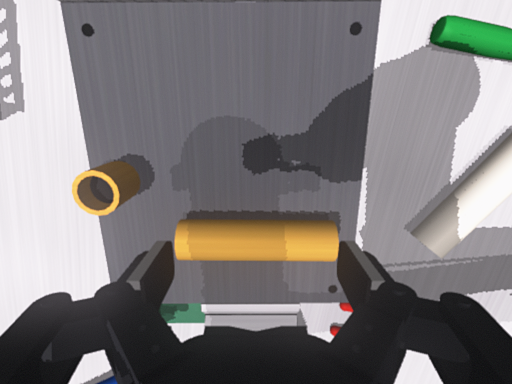

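View pics/side1.png

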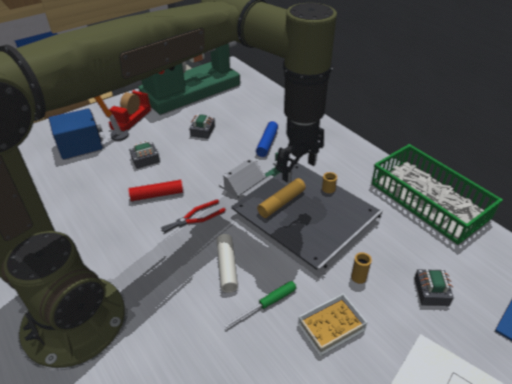

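The wrist view shows the tube spanning columns 175–340 at rows 208–262. The bush is at (97,193) and the plate's V edge is at row ~303. I'll refit from this closer view.

Run:
```python
from h import *
from fit import tubefit
from fit2 import cylfit
import pickle
s=pickle.load(open("wrist1.pkl","rb")); R,t=RT(s); print("cam",-R.T@t)
P,m,lab,st,c=tubefit(s)
i=lab[235,250]; p=P[lab==i]; p=p[(p[:,2]>38)&(p[:,2]<80)]; r=cylfit(p); print(r)
O=np.array([580,105.8]);y=0.1466
Rr=np.array([[np.cos(y),-np.sin(y)],[np.sin(y),np.cos(y)]])
print("tube st",Rr.T@(r["ctr"]-O))
# bush
print("bush",P[200:205,75:82].mean((0,1)))
im=s["frame"].copy(); im=cv2.cvtColor(im,cv2.COLOR_RGB2BGR)
W=lambda x,yy,z:np.r_[O+Rr@[x,yy],z]
def poly(L,col):
    q=proj(s,np.array([W(*a) for a in L])).round().astype(int); cv2.polylines(im,[q],False,col,1)
poly([(-120,-331,34),(150,-331,34),(150,-31,34),(-120,-31,34),(-120,-331,34)],(0,255,255))
poly([(-64,-20,34),(50,-20,34)],(0,0,255));poly([(-64,0,14),(50,0,14)],(255,0,255))
poly([(-64,-30,34),(50,-30,34)],(0,255,0))
cv2.imwrite("pics/w1ov.png",im)
# finger tip geometry: lowest points of dark gripper near
for (u,v) in [(152,255),(165,250),(350,255),(340,250)]:
    print(u,v,s["depth"][v,u],P[v,u])
```

```text
cam [ 600.71113352 -139.11751952  304.61144467]
{'c0': array([583.06114626, -24.47183005]), 'off': np.float64(6.694239703729376), 'z': np.float64(54.49006889714512), 'yaw': np.float64(0.13373954756154824), 'tmin': array([-75.35803019, -73.3073895 , -70.26540156]), 'tmax': array([70.3046876 , 73.31899245, 75.18511431]), 'ctr': array([582.08284228, -17.84889705]), 'rms': np.float64(0.5906552907134005)}
tube st [ -16.00156814 -122.6268233 ]
bush [749.20364381 -36.08751434  63.85970125]
152 255 124.829834 [637.61335994 -70.67397135 193.05129528]
165 250 132.1084 [633.98351955 -69.80488645 185.86450877]
350 255 125.46627 [549.51766619 -82.96090004 192.48685874]
340 250 140.80525 [548.60578065 -77.7753945  178.05156627]
```

View pics/w1ov.png

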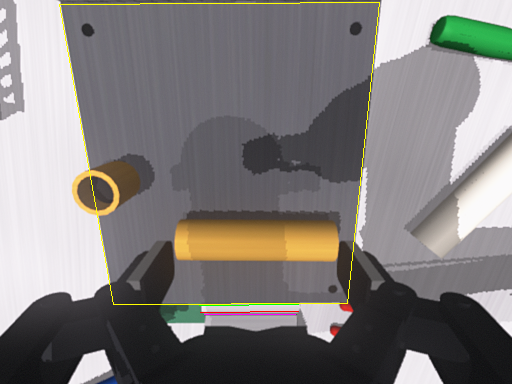

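Run:
```python
from h import *
import pickle
s=pickle.load(open("wrist1.pkl","rb")); P=cloud(s)
T=np.array([590.2,-66.0,138.4]); y=0.1425
ex=np.array([np.cos(y),np.sin(y)]); ey=np.array([-np.sin(y),np.cos(y)])
d=P[...,:2]-T[:2]; a=d@ex; b=d@ey; z=P[...,2]-T[2]
m=(s["depth"]>0)&(z>-30)&(np.abs(a)>30)&(np.abs(a)<75)
print(m.sum())
for sg in (1,-1):
    q=m&(a*sg>0); zz=z[q]
    for k in np.argsort(zz)[:400:40]: print(sg,a[q][k].round(1),b[q][k].round(1),zz[k].round(1))
```

```text
26235
1 42.9 -8.0 36.2
1 42.5 1.7 38.5
1 42.6 -8.9 40.3
1 43.0 -11.2 41.5
1 42.5 8.6 42.6
1 47.8 -11.1 43.5
1 42.5 9.6 44.4
1 42.5 -9.4 45.3
1 42.5 -1.7 46.2
1 48.9 -11.9 47.0
-1 -43.1 -3.2 35.9
-1 -42.8 8.3 38.5
-1 -42.9 8.9 40.3
-1 -48.6 -11.8 41.7
-1 -42.7 2.7 42.7
-1 -45.5 -11.2 43.8
-1 -48.1 -11.6 44.6
-1 -42.5 -12.0 45.4
-1 -43.1 -2.8 46.2
-1 -42.7 -10.2 47.0
```

Run:
```python
from h import *
import pickle
s=pickle.load(open("wrist1.pkl","rb"))
T=np.array([590.2,-66.0,138.4]); y=0.1425
ex=np.r_[np.cos(y),np.sin(y),0]; ey=np.r_[-np.sin(y),np.cos(y),0]
for z in (0,13,20,30,36,45): print(z,[proj(s,(T+a*ex+b*ey+[0,0,z])[None])[0].round(0).tolist() for a in (42.5,55) for b in (-11,11)])
save(s,"w1c.png",(100,200,260,320),5)
print(s["depth"][225:262:3,150:180:3].round())
```

```text
0 [[188.0, 212.0], [191.0, 244.0], [169.0, 212.0], [172.0, 244.0]]
13 [[183.0, 220.0], [186.0, 254.0], [162.0, 220.0], [166.0, 254.0]]
20 [[180.0, 225.0], [183.0, 259.0], [158.0, 225.0], [162.0, 259.0]]
30 [[176.0, 232.0], [179.0, 269.0], [152.0, 232.0], [156.0, 269.0]]
36 [[172.0, 237.0], [176.0, 275.0], [148.0, 237.0], [153.0, 275.0]]
45 [[167.0, 246.0], [171.0, 285.0], [141.0, 246.0], [146.0, 285.0]]
[[291. 292.   0. 291. 292. 290. 293. 293. 292. 261.]
 [292. 292. 293. 292. 293. 293. 292. 292. 293. 259.]
 [294. 294. 294. 294. 293. 294. 294. 294. 294. 257.]
 [296. 296. 295. 294. 295. 294. 295. 294. 294. 256.]
 [296. 296. 295. 296. 295. 296. 295. 296. 296. 255.]
 [296. 297. 299. 296. 296. 296. 296. 297. 298. 255.]
 [300. 298. 135. 135. 135. 135. 136. 140. 297. 256.]
 [299. 132. 133. 132. 131. 132. 135. 140. 298. 255.]
 [129. 128. 130. 130. 130. 132. 136. 141. 299. 255.]
 [126. 126. 126. 128. 128. 131. 136. 141. 302. 257.]
 [125. 124. 124. 124. 127. 131. 137. 142. 302. 258.]
 [121. 122. 122. 124. 127. 132. 136. 141. 302. 302.]
 [120. 119. 120. 124. 127. 132. 136. 141. 146. 305.]]
```

View pics/w1c.png

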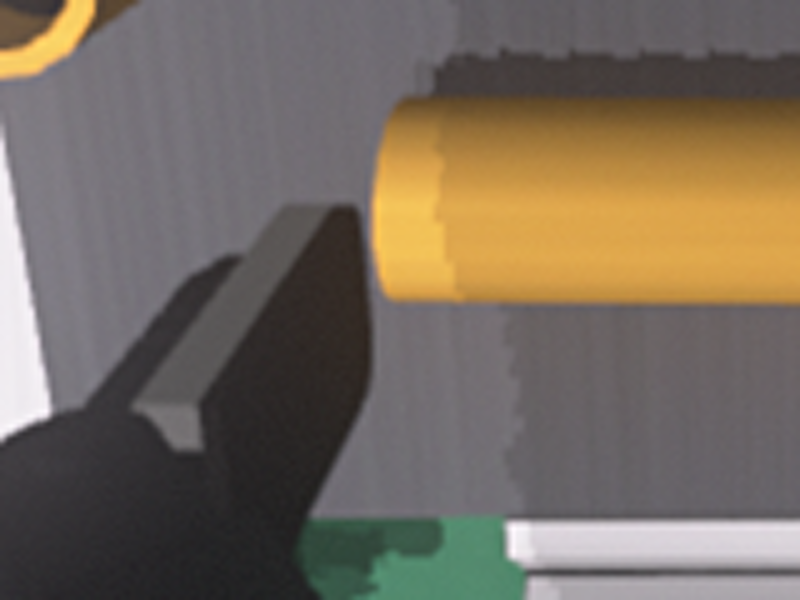

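Run:
```python
from h import *
import pickle
s=pickle.load(open("side1.pkl","rb"))
T=np.array([590.2,-66.0,138.4]); y=0.1425
ex=np.r_[np.cos(y),np.sin(y),0]; ey=np.r_[-np.sin(y),np.cos(y),0]
im=cv2.resize(cv2.cvtColor(s["frame"],cv2.COLOR_RGB2BGR),None,fx=5,fy=5,interpolation=cv2.INTER_CUBIC)
for z,c in ((0,(0,0,255)),(13,(0,255,0)),(36,(255,0,255))):
  for a in (-42.5,42.5):
    q=proj(s,np.array([T+a*ex+b*ey+[0,0,z] for b in (-11,11)])); q=((q+.5)*5).astype(int); cv2.line(im,tuple(q[0]),tuple(q[1]),c,2)
cv2.imwrite("pics/s1c.png",im[500:1020,1250:1850])
```

```text
(no output)
```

View pics/s1c.png

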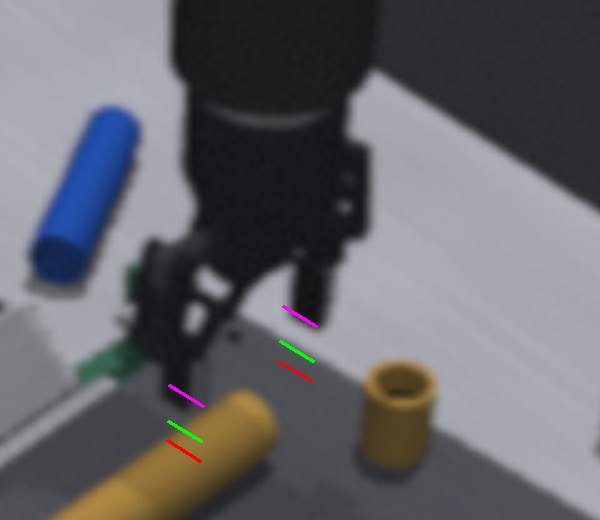

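servo_tool:
  deltas:
    - [[0, 0, -10, 0, 0, 0, 0.5], [0, 0, -10, 0, 0, 0, 0.5], [0, 0, -10, 0, 0, 0, 0.5], [0, 0, -10, 0, 0, 0, 0.5], [0, 0, 0, 0, 0, 0, 0.5], [0, 0, 0, 0, 0, 0, 0.5]]

```text
time_s: 4.3
tool_pos: [589.4, -64.5, 98.7]
eef_rot: [0.228, -3.133, 0.001]
ft_force: [-0.7, -0.2, 0.4]
finger_gap: 0.503
```

```bash
cat > tip.py <<'E'
from h import *
import pickle,sys
k=sys.argv[1]
o=ctrl.observe(); T=o["tool_pos"]; R=cv2.Rodrigues(o["eef_rot"])[0]; print(o["time_s"],T,o["ft_force"],o["finger_gap"])
w=snap("wrist"); s=snap("side"); save(w,"w%s.png"%k); pickle.dump((w,s,o),open(k+".pkl","wb"))
save(s,"s%s.png"%k,(220,90,400,225),4)
P=cloud(w); d=(P-T)@R; m=(w["depth"]>0)&(d[...,2]>-150)&(w["depth"]<200)&(np.abs(d[...,0])<75)&(np.abs(d[...,1])<30)&(P[...,2]>82)
q=d[m]; i=np.argsort(-q[:,2])[:300:25]; print(q[i].round(1))
E
python3 tip.py 2
```

```text
4.3 [589.43218004 -64.54623125  98.67981818] [-0.65454346 -0.20251266  0.41464421] 0.5033587539972919
[[-21.3  -5.1 -24.7]
 [-21.3   2.8 -27.3]
 [ 21.6  -5.2 -28.7]
 [-21.2  -6.2 -29.4]
 [ 21.5  -3.6 -30.2]
 [ 26.9 -11.5 -30.8]
 [ 21.4  -0.7 -31.4]
 [ 21.9 -12.1 -32. ]
 [ 27.2 -11.1 -32.4]
 [-21.3  -5.  -32.8]
 [ 21.6   8.6 -33.3]
 [-21.2  -3.7 -33.8]]
```

View pics/w2.png

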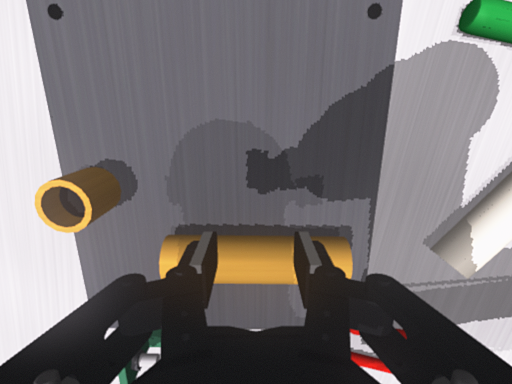

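View pics/s2.png

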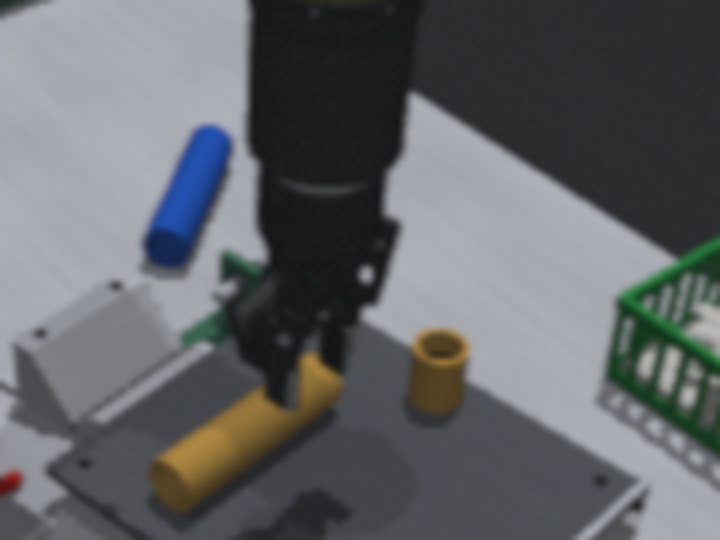

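Run:
```python
from h import *
import pickle
w,s,o=pickle.load(open("2.pkl","rb")); T=o["tool_pos"]; R=cv2.Rodrigues(o["eef_rot"])[0]
P=cloud(w); d=(P-T)@R; m=(w["depth"]>0)&(w["depth"]<170)
for lo,hi in [(-60,-40),(-40,-30),(-30,-20),(-20,-14),(-14,-10),(-10,0),(0,10),(10,15)]:
    q=d[m&(d[...,1]>lo)&(d[...,1]<hi)]; 
    if len(q): print(lo,hi,len(q),np.percentile(q[:,2],[99.5,90]).round(1), q[np.argmax(q[:,2])].round(1))
```

```text
-30 -20 1272 [-116.  -117.8] [ -10.2  -20.  -115.6]
-20 -14 7798 [-70.2 -93.7] [-30.  -14.  -68.3]
-14 -10 19128 [-33.4 -74.3] [ 21.6 -10.  -27.4]
-10 0 6768 [-29.1 -50.9] [-21.3  -5.1 -24.7]
0 10 4955 [-29.4 -62.5] [ 21.6   0.6 -26.7]
10 15 351 [-36.3 -78. ] [ 21.5  10.1 -29.8]
```

servo_tool:
  deltas:
    - [[0, 0, -14, 0, 0, 0, 0.5], [0, 0, -14, 0, 0, 0, 0.5], [0, 0, -14, 0, 0, 0, 0.5], [0, 0, -12, 0, 0, 0, 0.5], [0, 0, 0, 0, 0, 0, 0.5]]

```text
time_s: 4.9
tool_pos: [587.9, -64.9, 41.5]
eef_rot: [0.226, -3.129, -0.0]
ft_force: [-0.0, -1.0, 0.1]
finger_gap: 0.497
```

```bash
python3 tip.py 3
```

```text
4.9 [587.8848744  -64.88534869  41.48529083] [-0.00688969 -0.96886427  0.12593431] 0.49712373763579837
[[ 21.4   3.  -40.4]
 [-25.9 -11.8 -40.8]
 [ 21.5  -3.2 -41.3]
 [ 21.5   9.3 -41.6]
 [-32.9  -7.5 -41.9]
 [-21.1   8.2 -42.4]
 [ 21.5  -9.  -42.7]
 [ 26.7 -11.3 -43.1]
 [ 31.3  -7.7 -43.4]
 [-25.4 -11.7 -43.8]
 [ 31.6  -7.5 -44.1]
 [ 21.6  -1.1 -44.5]]
```

View pics/w3.png

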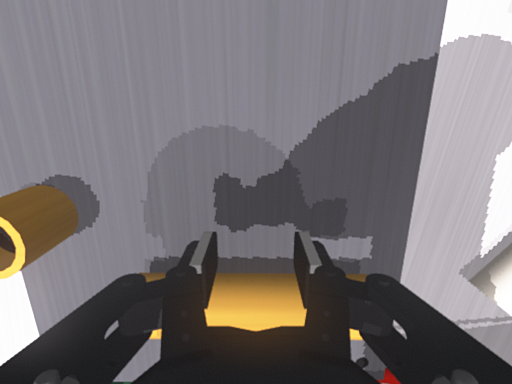

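View pics/s3.png

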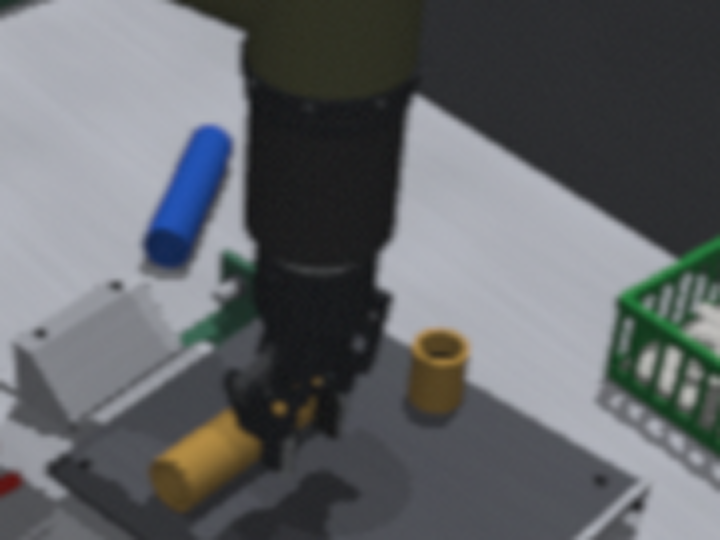

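Run:
```python
from h import *
import pickle
w,s,o=pickle.load(open("3.pkl","rb")); T=o["tool_pos"]; R=cv2.Rodrigues(o["eef_rot"])[0]
P=cloud(w); d=(P-T)@R
m=(w["depth"]>0)&(w["depth"]<200)&(np.abs(d[...,1])<14)&(np.abs(d[...,0])<32)&(np.abs(d[...,0])>20)&(w["frame"].max(-1)<110)
q=d[m]; i=np.argsort(-q[:,2])[:300:30]; print("wrist",q[i].round(1))
P=cloud(s); d=(P-T)@R
m=(s["depth"]>0)&(np.abs(d[...,1])<16)&(np.abs(d[...,0])<40)&(d[...,2]>-60)&(d[...,2]<0)
v,u=np.nonzero(m); q=d[m]; i=np.argsort(-q[:,2])[:300:15]; print("side",np.c_[u[i],v[i],q[i].round(1)])
R_,t_=RT(s)
for z in (0,10,20,25,30):
    print(z,[((proj(s,(T+R@np.array([a,b,-z]))[None])[0]-[220,90])*4).round().tolist() for a in (21,30) for b in (-11,11)])
```

```text
wrist [[ 27.8 -12.9   8.6]
 [ 29.7  -9.8   7.7]
 [ 31.5   0.2   7.4]
 [ 22.5  -5.6   7.3]
 [ 28.3 -11.4   7.2]
 [ 31.3  -3.6   7.1]
 [ 29.   -9.3   7. ]
 [-24.9  -2.2   6.9]
 [ 25.5 -13.6   6.8]
 [-26.7  -8.    6.8]]
side [[299.  197.  -21.1   5.4 -26. ]
 [302.  197.  -22.1  -3.8 -31.4]
 [299.  194.  -22.    6.8 -35.4]
 [290.  206.   31.5  -8.7 -39. ]
 [289.  206.   35.6  -8.8 -41.9]
 [304.  194.  -22.4  -9.3 -45.5]
 [299.  191.  -19.5   5.6 -48.6]
 [304.  193.  -20.1 -10.7 -51.5]
 [289.  202.   35.3  -7.8 -55.2]
 [293.  199.   23.2 -10.3 -59.1]]
0 [[291.0, 500.0], [266.0, 484.0], [281.0, 507.0], [257.0, 490.0]]
10 [[291.0, 489.0], [266.0, 473.0], [282.0, 496.0], [257.0, 480.0]]
20 [[292.0, 479.0], [267.0, 462.0], [283.0, 486.0], [258.0, 469.0]]
25 [[292.0, 473.0], [267.0, 457.0], [283.0, 480.0], [258.0, 463.0]]
30 [[293.0, 468.0], [267.0, 451.0], [284.0, 475.0], [258.0, 458.0]]
```

servo_tool:
  deltas:
    - [[0, 0, -5, 0, 0, 0, 0.5], [0, 0, -5, 0, 0, 0, 0.5], [0, 0, -5, 0, 0, 0, 0.5], [0, 0, -5, 0, 0, 0, 0.5], [0, 0, 0, 0, 0, 0, 0.5]]

```text
time_s: 5.5
tool_pos: [588.9, -64.8, 23.5]
eef_rot: [0.226, -3.132, -0.0]
ft_force: [-0.6, -0.2, 0.1]
finger_gap: 0.501
```

```bash
python3 tip.py 4|head -1
```

```text
5.5 [588.93200154 -64.75728543  23.54145879] [-0.57781098 -0.18502443  0.09327421] 0.500875161624087
```

View pics/s4.png

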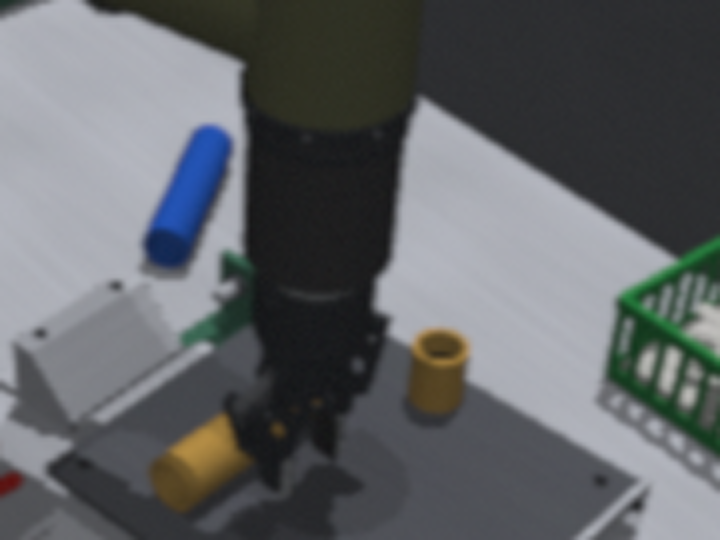

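servo_tool:
  deltas:
    - [[-0.3, 2, -1.5, 0, 0, 0, 0.5], [-0.6, 4, -1.5, 0, 0, 0, 0.5], [-0.6, 4, 0, 0, 0, 0, 0.5], [-0.6, 4, 0, 0, 0, 0, 0.5], [-0.6, 4, 0, 0, 0, 0, 0.5], [-0.6, 4, 0, 0, 0, 0, 0.5], [-0.6, 4, 0, 0, 0, 0, 0.5], [-0.6, 4, 0, 0, 0, 0, 0.5], [-0.6, 4, 0, 0, 0, 0, 0.5], [-0.6, 4, 0, 0, 0, 0, 0.5]]

```text
time_s: 6.6
tool_pos: [583.8, -26.5, 21.7]
eef_rot: [0.227, -3.133, 0.0]
ft_force: [-0.7, -0.2, -0.3]
finger_gap: 0.498
```

```bash
cat > tb.py <<'E'
from h import *
from fit import tubefit
from fit2 import cylfit
import pickle,sys
k=sys.argv[1]; cams=sys.argv[2:] or ["top","side"]
o=ctrl.observe(); T=o["tool_pos"]; print(round(o["time_s"],2),T.round(1),o["ft_force"].round(1),round(o["finger_gap"],2))
O=np.array([580,105.8]);y=0.1466
Rr=np.array([[np.cos(y),-np.sin(y)],[np.sin(y),np.cos(y)]])
print("tcp st",(Rr.T@(T[:2]-O)).round(1))
for n in cams:
    s=snap(n); pickle.dump((s,o),open(f"{n}_{k}.pkl","wb"))
    P,m,lab,st,c=tubefit(s); Q=(P[...,:2]-O)@Rr
    mm=m&(np.abs(Q[...,0])<110)&(Q[...,1]>-160)&(Q[...,1]<40)&(P[...,2]>36)&(P[...,2]<85)
    p=P[mm]
    if len(p)<60: print(n,"few",len(p)); continue
    r=cylfit(p); a=Q[mm][:,0]
    print(n,len(p),"st ctr",(Rr.T@(r["ctr"]-O)).round(1),"z",round(r["z"],1),"skew",round(r["yaw"]-y,3),"x ext",np.percentile(a,[1,99]).round(1),"rms",round(r["rms"],2))
crop={"top":(170,110,360,250),"side":(200,100,390,240),"wrist":(0,0,512,384)}
for n in cams:
    s,_=pickle.load(open(f"{n}_{k}.pkl","rb")); save(s,f"{n}_{k}.png",crop[n],1 if n=="wrist" else 4)
E
python3 tb.py 5 side wrist
```

```text
6.6 [583.8 -26.5  21.7] [-0.7 -0.2 -0.3] 0.5
tcp st [ -15.6 -131.4]
side 307 st ctr [ -19.9 -100.5] z 54.0 skew 0.006 x ext [-93.1  14.7] rms 2.53
wrist 6032 st ctr [-15.6 -98.7] z 54.7 skew -0.012 x ext [-87.2  54.8] rms 1.37
```

View pics/side_5.png

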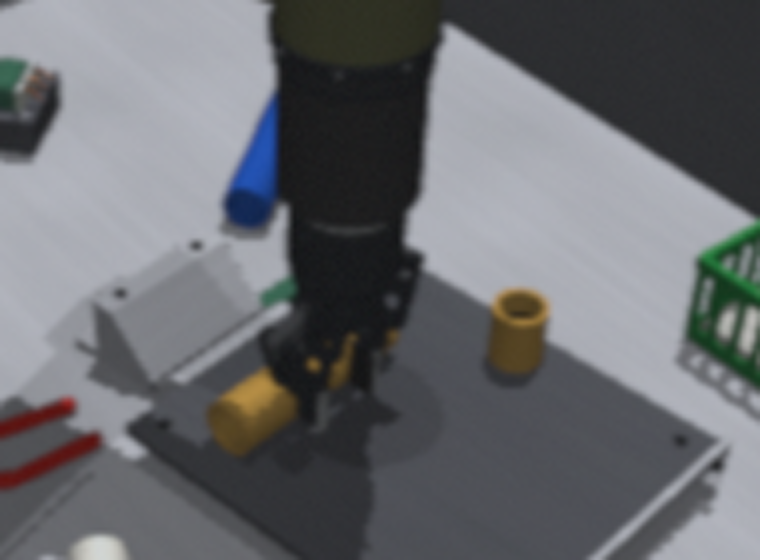

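View pics/wrist_5.png

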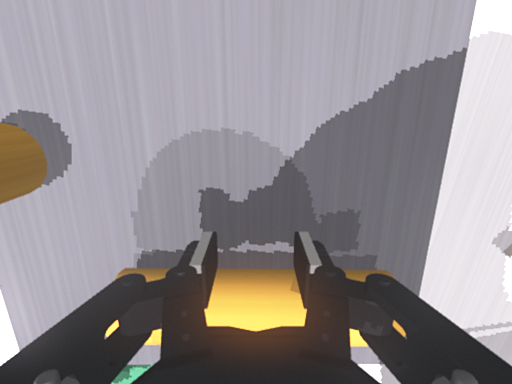

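servo_tool:
  deltas:
    - [[-0.6, 4, 0, 0, 0, 0, 0.5], [-0.6, 4, 0, 0, 0, 0, 0.5], [-0.6, 4, 0, 0, 0, 0, 0.5], [-0.6, 4, 0, 0, 0, 0, 0.5], [-0.6, 4, 0, 0, 0, 0, 0.5], [-0.6, 4, 0, 0, 0, 0, 0.5], [-0.6, 4, 0, 0, 0, 0, 0.5], [-0.6, 4, 0, 0, 0, 0, 0.5], [-0.6, 4, 0, 0, 0, 0, 0.5], [-0.6, 4, 0, 0, 0, 0, 0.5], [-0.6, 4, 0, 0, 0, 0, 0.5], [-0.6, 4, 0, 0, 0, 0, 0.5]]

```text
time_s: 7.9
tool_pos: [576.6, 21.6, 21.6]
eef_rot: [0.227, -3.133, 0.0]
ft_force: [0.5, -0.4, 0.1]
finger_gap: 0.494
```

```bash
python3 tb.py 6 side wrist
```

```text
7.9 [576.6  21.6  21.6] [ 0.5 -0.4  0.1] 0.49
tcp st [-15.7 -82.8]
side 305 st ctr [-21.1 -52.8] z 53.9 skew -0.006 x ext [-91.7  48.1] rms 2.97
wrist 5855 st ctr [-14.9 -50.2] z 54.7 skew -0.01 x ext [-82.9  55.4] rms 1.33
```

View pics/side_6.png

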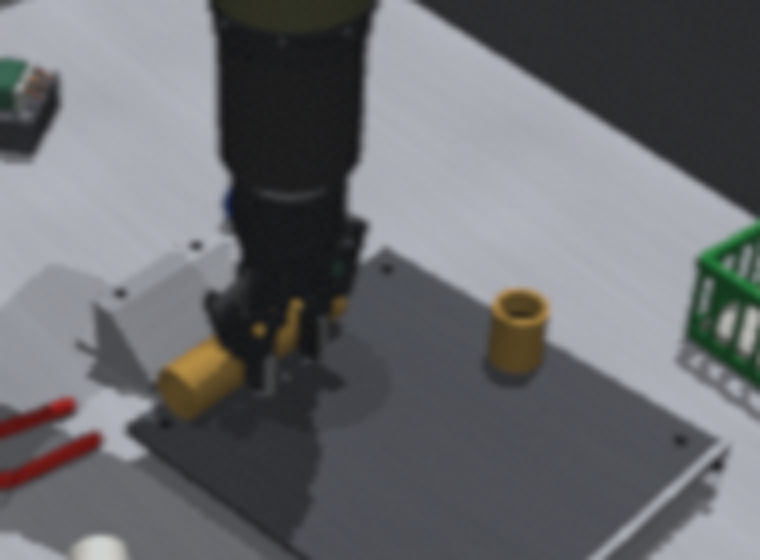

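servo_tool:
  deltas:
    - [[-0.6, 4, 0, 0, 0, 0, 0.5], [-0.6, 4, 0, 0, 0, 0, 0.5], [-0.6, 4, 0, 0, 0, 0, 0.5], [-0.6, 4, 0, 0, 0, 0, 0.5], [-0.6, 4, 0, 0, 0, 0, 0.5], [-0.5, 3, 0, 0, 0, 0, 0.5], [-0.5, 3, 0, 0, 0, 0, 0.5], [-0.5, 3, 0, 0, 0, 0, 0.5], [-0.5, 3, 0, 0, 0, 0, 0.5], [-0.3, 2, 0, 0, 0, 0, 0.5], [0, 0, 0, 0, 0, 0, 0.5], [0, 0, 0, 0, 0, 0, 0.5]]

```text
time_s: 9.2
tool_pos: [571.3, 55.3, 21.6]
eef_rot: [0.227, -3.133, 0.0]
ft_force: [-0.0, -0.0, 0.1]
finger_gap: 0.5
```

```bash
python3 tb.py 7 side wrist
```

```text
9.2 [571.3  55.3  21.6] [-0.  -0.   0.1] 0.5
tcp st [-16.  -48.7]
side 265 st ctr [-29.4  -1.7] z 41.8 skew -0.004 x ext [-91.2  29.1] rms 2.71
wrist 4326 st ctr [-15.8  -1.4] z 42.9 skew 0.0 x ext [-72.4  38.6] rms 2.3
```

View pics/side_7.png

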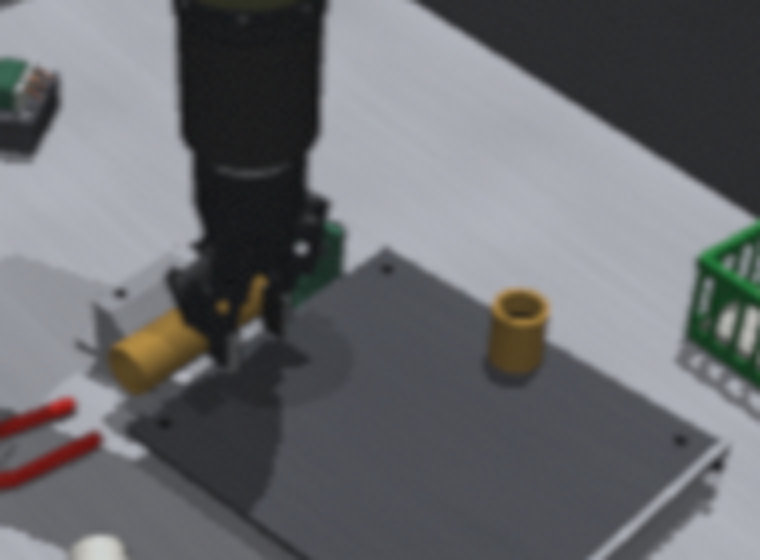

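View pics/wrist_7.png

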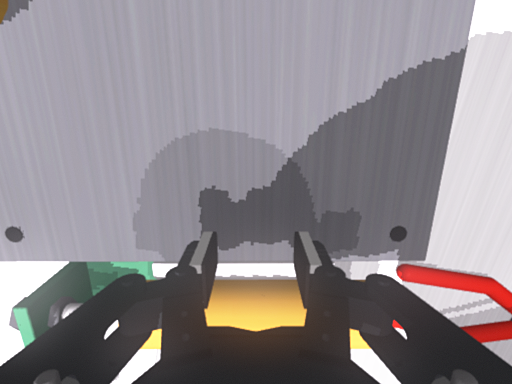

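servo_tool:
  deltas:
    - [[0.7, -5, 0, 0, 0, 0, 0.5], [0.7, -5, 0, 0, 0, 0, 0.5], [0, 0, 16, 0, 0, 0, 0.5], [0, 0, 16, 0, 0, 0, 0.5], [0, 0, 16, 0, 0, 0, 0.5], [0, 0, 16, 0, 0, 0, 0], [-19.4, 6.9, 0, 0, 0, 0, 0], [-19.4, 6.9, 0, 0, 0, 0, 0], [-19.4, 6.9, 0, 0, 0, 0, 0], [-19.4, 6.9, 0, 0, 0, 0, 0], [-19.4, 6.9, 0, 0, 0, 0, 0], [-19.4, 6.9, 0, 0, 0, 0, 0]]

```text
time_s: 10.5
tool_pos: [455.8, 87.1, 87.0]
eef_rot: [-0.227, 3.132, 0.001]
ft_force: [0.7, 0.8, 0.6]
finger_gap: 0.002
```

```bash
python3 tb.py 8 side wrist
python3 - <<'E'
from h import *
import pickle
w,o=pickle.load(open("wrist_8.pkl","rb")); T=o["tool_pos"]; R=cv2.Rodrigues(o["eef_rot"])[0]
P=cloud(w); d=(P-T)@R
m=(w["depth"]>0)&(d[...,2]>-60)&(d[...,2]<15)&(np.abs(d[...,1])<16)&(np.abs(d[...,0])<32)
q=d[m]; i=np.argsort(-q[:,2])[:600:30]; print(q[i].round(1)); print(R.round(3))
for lo in range(-50,0,5):
    z=q[(q[:,2]>lo)&(q[:,2]<lo+5)]
    if len(z): print(lo,z.min(0).round(1),z.max(0).round(1))
E
```

```text
10.5 [455.8  87.1  87. ] [0.7 0.8 0.6] 0.0
tcp st [-125.6   -0.4]
side 562 st ctr [-17.7  -2. ] z 41.6 skew 0.004 x ext [-91.1  54.2] rms 2.01
wrist 9819 st ctr [-14.7  -1.7] z 42.8 skew 0.001 x ext [-89.3  58.1] rms 0.65
[[  2.9 -10.3 -27.6]
 [  0.8 -11.2 -29.7]
 [  7.2 -10.5 -30.7]
 [  9.3  -6.8 -31.5]
 [ -7.7  -7.2 -32.2]
 [  3.9 -10.5 -33.1]
 [ -9.7  -6.8 -33.8]
 [  0.8 -11.1 -34.3]
 [  3.9 -10.8 -35. ]
 [  2.3 -10.6 -35.7]
 [ 14.2  -7.  -36.5]
 [ -9.4  -7.4 -37.2]
 [  6.9 -10.9 -37.6]
 [  9.4  -6.9 -38.4]
 [ -8.3  -7.2 -39.1]
 [ -8.8  -5.9 -39.7]
 [-11.7  -6.2 -40.4]
 [  9.3  -7.  -40.8]
 [  1.8 -10.6 -41.5]
 [ -2.6 -11.  -42.2]]
[[-0.99  -0.144  0.001]
 [-0.144  0.99   0.001]
 [-0.001  0.001 -1.   ]]
-50 [-12.  -11.7 -50. ] [ 15.2  -5.9 -45. ]
-45 [-11.9 -11.5 -45. ] [ 15.1  -5.8 -40. ]
-40 [-12.1 -11.5 -40. ] [ 15.3  -5.7 -35. ]
-35 [-11.8 -11.5 -35. ] [ 14.9  -6.2 -30. ]
-30 [-10.  -11.2 -30. ] [ 11.6  -6.4 -27.6]
```

View pics/side_8.png

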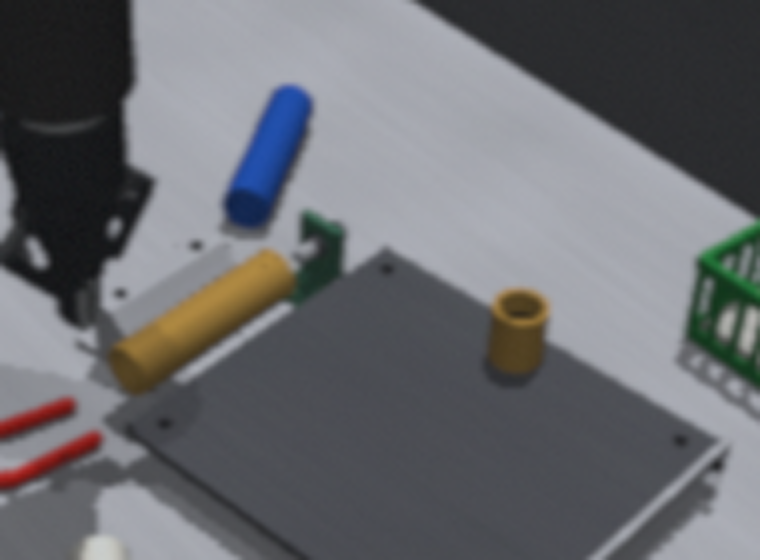

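View pics/wrist_8.png

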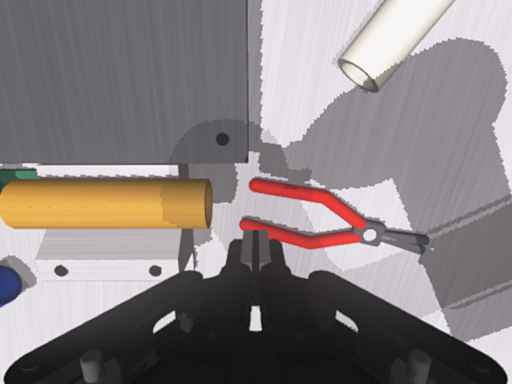

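Run:
```python
from h import *
import pickle
w,o=pickle.load(open("wrist_8.pkl","rb")); T=o["tool_pos"]; R=cv2.Rodrigues(o["eef_rot"])[0]
P=cloud(w); d=(P-T)@R
m=(w["depth"]>0)&(d[...,2]<-20)&(w["frame"].max(-1)<90)&(P[...,2]>85)
q=d[m]
for lo in range(-80,80,10):
    z=q[(q[:,0]>lo)&(q[:,0]<lo+10)]
    if len(z): print(lo,len(z),np.sort(z[:,2])[-5:].round(1),z[:,1].min().round(1),z[:,1].max().round(1))
```

```text
-70 6 [-112.4 -111.8 -111.8 -111.1 -109.9] -11.1 -10.5
-60 1594 [-98.5 -98.3 -98.2 -98.  -97.8] -14.2 -9.5
-50 2970 [-86.8 -86.6 -86.5 -86.1 -84.7] -13.3 2.5
-40 4419 [-74.  -74.  -73.4 -73.4 -73.2] -13.0 9.4
-30 2639 [-69.6 -69.3 -69.  -68.8 -68.8] -14.0 9.2
-20 2993 [-35.3 -34.9 -33.8 -33.2 -33.1] -20.9 -1.8
-10 4820 [-30.6 -30.4 -30.4 -30.2 -30.1] -20.6 11.0
0 4533 [-29.6 -29.6 -29.3 -29.2 -28.9] -20.8 11.7
10 4023 [-32.8 -32.7 -32.3 -32.  -31.8] -20.8 -5.7
20 2283 [-67.8 -67.4 -67.1 -67.  -66.6] -19.6 9.0
30 3577 [-71.9 -70.9 -70.9 -70.6 -70.4] -13.0 9.4
40 3807 [-83.  -82.5 -82.5 -82.4 -82.3] -13.5 8.9
50 2227 [-94.7 -94.6 -93.7 -93.7 -93. ] -14.5 -4.4
60 216 [-106.9 -106.8 -106.8 -106.7 -106.4] -13.1 -10.3
```

servo_tool:
  deltas:
    - [[0, -1.2, -14, 0, 0, 0, 0], [0, 0, -14, 0, 0, 0, 0], [0, 0, -14, 0, 0, 0, 0], [0, 0, -12, 0, 0, 0, 0], [0, 0, -10, 0, 0, 0, 0], [0, 0, -7, 0, 0, 0, 0], [0, 0, -5, 0, 0, 0, 0], [0, 0, 0, 0, 0, 0, 0]]

```text
time_s: 11.4
tool_pos: [456.1, 85.3, 9.0]
eef_rot: [0.226, -3.132, 0.001]
ft_force: [-0.5, 0.4, -1.1]
finger_gap: -0.003
```

```bash
python3 tb.py 9 side wrist
```

```text
11.4 [456.1  85.3   9. ] [-0.5  0.4 -1.1] -0.0
tcp st [-125.6   -2.2]
side 552 st ctr [-23.1  -2. ] z 41.7 skew 0.007 x ext [-92.4  54. ] rms 2.99
wrist 13170 st ctr [-45.9  -1.4] z 42.9 skew -0.001 x ext [-89.8  -1.9] rms 1.13
```

View pics/side_9.png

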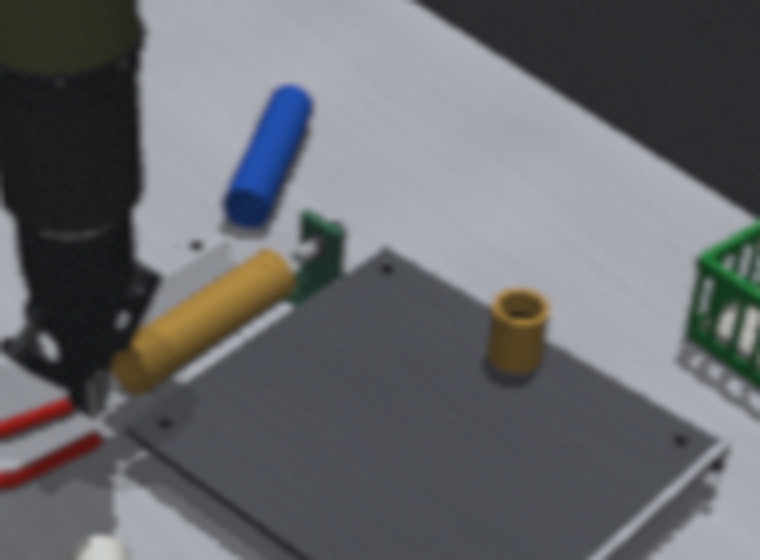

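View pics/wrist_9.png

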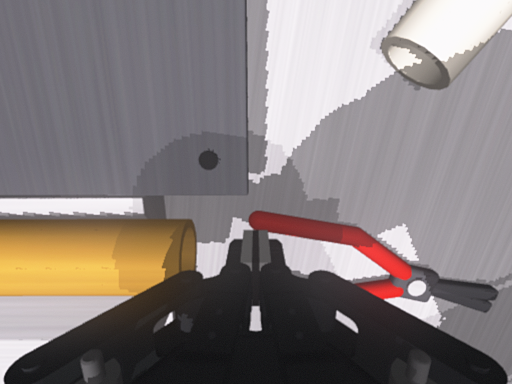

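Run:
```python
from h import *
import pickle
w,o=pickle.load(open("wrist_9.pkl","rb")); P=cloud(w); T=o["tool_pos"]; R=cv2.Rodrigues(o["eef_rot"])[0]
for v in range(226,262,4): print(v,[ (P[v,u]).round(0).astype(int).tolist() for u in (246,250,255,262,268)])
s,_=pickle.load(open("side_9.pkl","rb")); P=cloud(s)
for (u,v) in [(222,202),(223,201),(223,202),(224,201),(223,200)]: print((u,v),P[v,u].round(1))
for z in (0,10,20,25,30): print(z,((proj(s,(T+R@np.array([0,-5,-z]))[None])[0]-[200,100])*4).round())
```

```text
226 [[462, 88, 2], [460, 88, 0], [457, 82, 13], [453, 81, 14], [449, 81, 14]]
230 [[463, 75, 38], [461, 74, 38], [458, 74, 38], [454, 73, 38], [448, 85, 12]]
234 [[463, 75, 43], [461, 74, 43], [458, 74, 43], [455, 73, 44], [452, 73, 44]]
238 [[463, 75, 48], [461, 75, 47], [458, 74, 48], [455, 74, 47], [452, 73, 48]]
242 [[463, 75, 52], [461, 74, 52], [458, 74, 53], [455, 73, 53], [452, 73, 53]]
246 [[462, 75, 56], [461, 74, 57], [458, 74, 57], [455, 73, 57], [452, 73, 56]]
250 [[462, 75, 60], [460, 75, 59], [458, 74, 60], [455, 74, 59], [452, 73, 61]]
254 [[462, 75, 64], [460, 74, 64], [458, 74, 64], [455, 74, 64], [452, 73, 64]]
258 [[462, 75, 67], [460, 74, 67], [458, 74, 68], [455, 73, 68], [453, 73, 67]]
(222, 202) [448.3  74.6  42.7]
(223, 201) [451.3  74.1  45.1]
(223, 202) [451.   74.   41.6]
(224, 201) [453.4  72.3  45.1]
(223, 200) [450.3  71.9  51. ]
0 [ 97. 433.]
10 [ 96. 423.]
20 [ 95. 412.]
25 [ 95. 407.]
30 [ 94. 402.]
```

servo_tool:
  deltas:
    - [[4, 0.6, 0, 0, 0, 0, 0], [4, 0.6, 0, 0, 0, 0, 0], [4, 0.6, 0, 0, 0, 0, 0], [3, 0.4, 0, 0, 0, 0, 0], [2, 0.3, 0, 0, 0, 0, 0], [2, 0.3, 0, 0, 0, 0, 0], [2, 0.3, 0, 0, 0, 0, 0], [2, 0.3, 0, 0, 0, 0, 0], [2, 0.3, 0, 0, 0, 0, 0], [2, 0.3, 0, 0, 0, 0, 0], [2, 0.3, 0, 0, 0, 0, 0], [2, 0.3, 0, 0, 0, 0, 0]]

```text
time_s: 12.7
tool_pos: [486.6, 89.8, 9.6]
eef_rot: [0.226, -3.131, 0.001]
ft_force: [-6.4, 0.3, 4.2]
finger_gap: -0.003
```

```bash
python3 tb.py 10 side wrist
```

```text
12.7 [486.6  89.8   9.6] [-6.4  0.3  4.2] -0.0
tcp st [-94.8  -2.2]
side 524 st ctr [-8.8 -1.6] z 41.7 skew 0.004 x ext [-81.7  64.6] rms 3.03
wrist 15400 st ctr [-21.4  -1.4] z 42.9 skew -0.0 x ext [-79.7  28.2] rms 1.74
```

View pics/side_10.png

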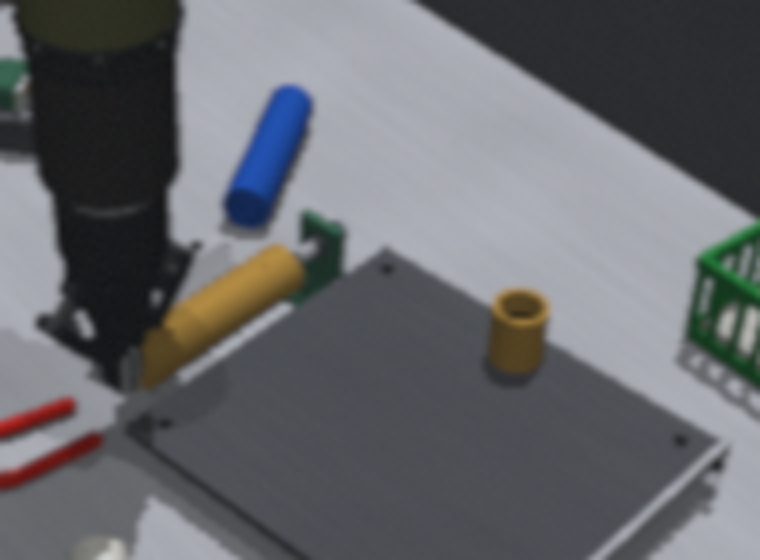

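View pics/wrist_10.png

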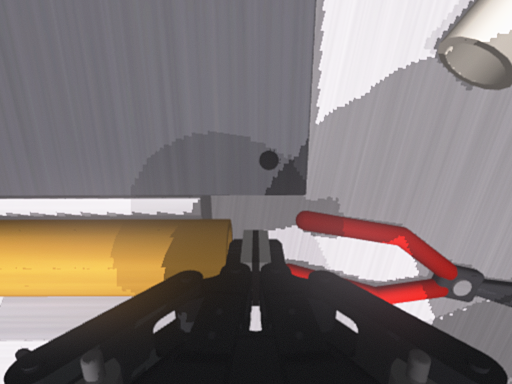

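servo_tool:
  deltas:
    - [[2, 0.3, 0, 0, 0, 0, 0], [2, 0.3, 0, 0, 0, 0, 0], [2, 0.3, 0, 0, 0, 0, 0], [2, 0.3, 0, 0, 0, 0, 0], [2, 0.3, 0, 0, 0, 0, 0]]

```text
time_s: 13.3
tool_pos: [496.8, 91.3, 9.5]
eef_rot: [0.226, -3.132, 0.001]
ft_force: [-4.5, -0.5, 2.9]
finger_gap: 0.001
```

```bash
python3 tb.py 11 side wrist
```

```text
13.3 [496.8  91.3   9.5] [-4.5 -0.5  2.9] 0.0
tcp st [-84.5  -2.2]
side 514 st ctr [ 2.2 -1.8] z 41.8 skew 0.001 x ext [-71.4  74.1] rms 3.04
wrist 15445 st ctr [-11.1  -1.4] z 42.9 skew -0.0 x ext [-69.5  38.7] rms 1.68
```

Moving about 10 mm per step, with roughly 5 mm left. I'll take 1 mm rows in short calls now.

servo_tool:
  deltas:
    - [[1, 0.15, 0, 0, 0, 0, 0], [1, 0.15, 0, 0, 0, 0, 0], [1, 0.15, 0, 0, 0, 0, 0]]

```text
time_s: 13.7
tool_pos: [500.1, 91.8, 9.5]
eef_rot: [0.226, -3.133, 0.0]
ft_force: [-5.6, -1.7, 2.2]
finger_gap: 0.001
```

servo_tool:
  deltas:
    - [[1, 0.15, 0, 0, 0, 0, 0]]

```text
time_s: 13.8
tool_pos: [501.2, 92.0, 9.6]
eef_rot: [0.226, -3.133, 0.0]
ft_force: [-6.0, -0.9, 2.9]
finger_gap: 0.001
```

servo_tool:
  deltas:
    - [[0.8, 0.12, 0, 0, 0, 0, 0]]

```text
time_s: 13.9
tool_pos: [501.2, 92.0, 9.5]
eef_rot: [0.226, -3.131, 0.001]
ft_force: [-11.5, -0.3, 6.4]
finger_gap: 0.002
```

servo_tool:
  deltas:
    - [[0.6, 0.1, 0, 0, 0, 0, 0]]

```text
time_s: 14.0
tool_pos: [501.2, 91.9, 9.5]
eef_rot: [0.226, -3.13, 0.001]
ft_force: [-14.3, -1.1, 8.5]
finger_gap: -0.002
```

servo_tool:
  deltas:
    - [[0.6, 0.1, 0, 0, 0, 0, 0]]

```text
time_s: 14.1
tool_pos: [501.2, 91.9, 9.5]
eef_rot: [0.226, -3.128, 0.002]
ft_force: [-17.6, -1.1, 11.8]
finger_gap: -0.005
```

The force climbs while the TCP stays at 501.2, so the tube is against the stop. I'll back straight off along the groove, then look.

servo_tool:
  deltas:
    - [[-1, -0.15, 0, 0, 0, 0, 0], [-1, -0.15, 0, 0, 0, 0, 0], [-2, -0.3, 0, 0, 0, 0, 0], [-4, -0.6, 0, 0, 0, 0, 0], [-6, -0.9, 0, 0, 0, 0, 0], [-8, -1.2, 0, 0, 0, 0, 0], [-8, -1.2, 0, 0, 0, 0, 0], [0, 0, 0, 0, 0, 0, 0]]

```text
time_s: 14.9
tool_pos: [472.6, 88.0, 9.8]
eef_rot: [-0.227, 3.133, 0.001]
ft_force: [0.3, 0.2, -0.3]
finger_gap: -0.002
```

```bash
python3 tb.py 12 side wrist
```

```text
14.9 [472.6  88.    9.8] [ 0.3  0.2 -0.3] -0.0
tcp st [-108.9   -1.9]
side 542 st ctr [-2.2 -1.7] z 41.8 skew 0.005 x ext [-68.2  80.4] rms 2.78
wrist 12359 st ctr [-27.5  -1.5] z 42.9 skew 0.0 x ext [-66.4  15.6] rms 0.98
```

View pics/side_12.png

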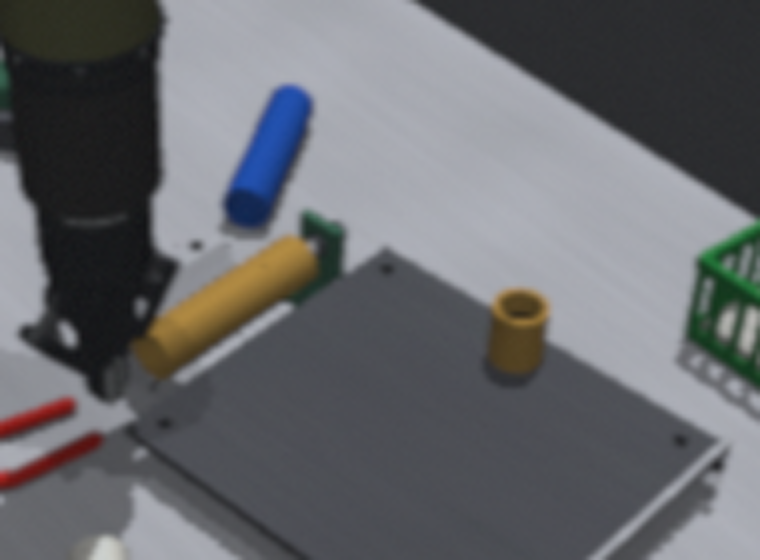

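servo_tool:
  deltas:
    - [[0, 0, 20, 0, 0, 0, 0], [0, 0, 30, 0, 0, 0, 0], [0, 0, 30, 0, 0, 0, 0], [0, 0, 30, 0, 0, 0, 0], [24, -9.4, 10, 0, 0, 0, 0], [24, -9.4, 0, 0, 0, 0, 0], [24, -9.4, 0, 0, 0, 0, 0], [24, -9.4, 0, 0, 0, 0, 0], [24, -9.4, 0, 0, 0, 0, 0], [24, -9.4, 0, 0, 0, 0, 0], [24, -9.4, 0, 0, 0, 0, 0], [24, -9.4, 0, 0, 0, 0, 0]]

```text
time_s: 16.2
tool_pos: [666.5, 12.2, 129.2]
eef_rot: [0.226, -3.133, 0.0]
ft_force: [0.9, 0.4, 0.4]
finger_gap: 0.001
```

```bash
python3 tb.py 13 wrist side top
python3 - <<'E'
from h import *
import pickle
w,o=pickle.load(open("wrist_13.pkl","rb"))
O=np.array([580,105.8]);y=0.1466
Rr=np.array([[np.cos(y),-np.sin(y)],[np.sin(y),np.cos(y)]])
q=proj(w,np.array([np.r_[O+Rr@[x,-1.5],62.5] for x in (85,)]))[0].astype(int); print(q)
l=max(0,min(512-160,q[0]-80)); t=max(0,min(384-120,q[1]-60)); save(w,"w13c.png",(l,t,l+160,t+120),5)
E
```

```text
16.2 [666.5  12.2 129.2] [0.9 0.4 0.4] 0.0
tcp st [  71.9 -105.2]
wrist 1556 st ctr [-16.  -33.1] z 63.1 skew -0.027 x ext [-65.4  33.3] rms 4.15
side 546 st ctr [ 6. -2.] z 41.5 skew 0.008 x ext [-67.4  79.2] rms 2.08
top 478 st ctr [9.1 0. ] z 42.4 skew 0.001 x ext [-63.7  81.2] rms 2.6
[242 297]
```

View pics/wrist_13.png

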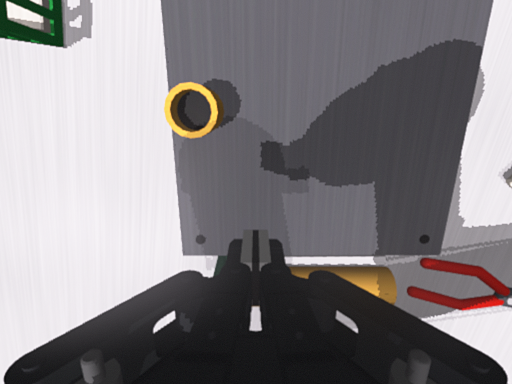

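View pics/w13c.png

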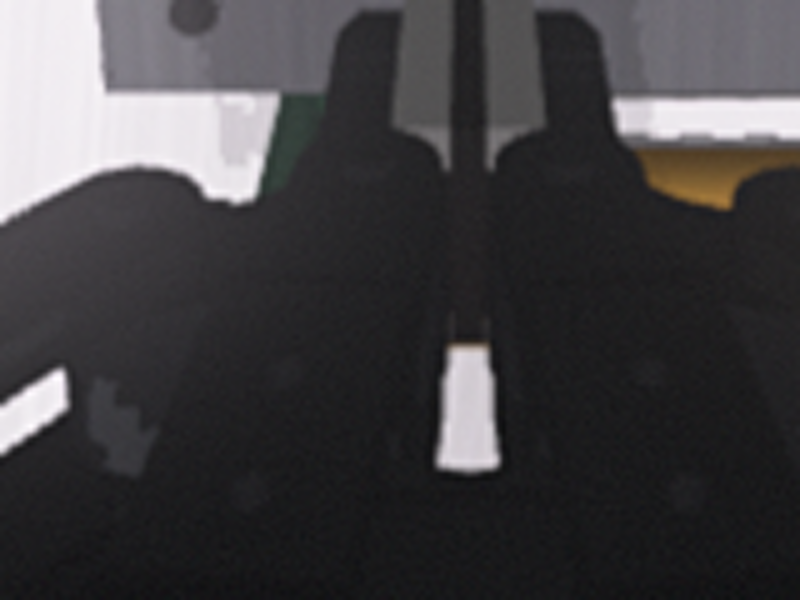

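View pics/side_13.png

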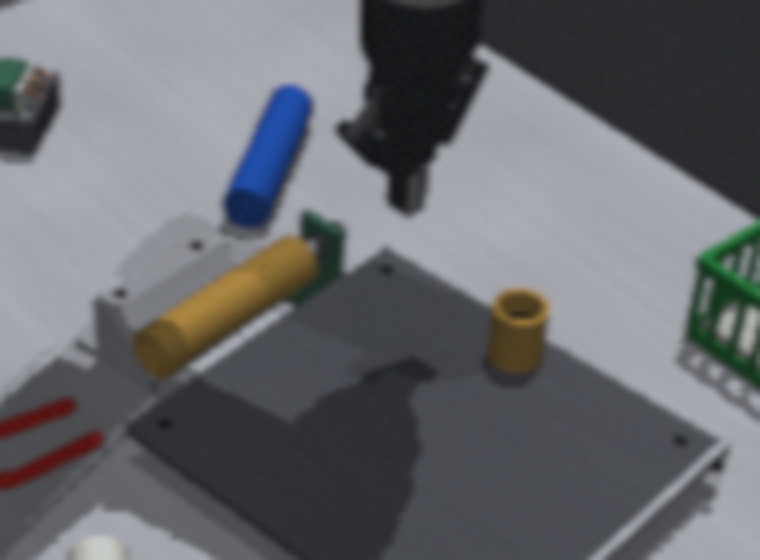

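The gripper blocks the far end in this view. I'll shift the hand back over the plate for one clear close-up.

servo_tool:
  deltas:
    - [[-6, -18, 5, 0, 0, 0, 0], [-6, -18, 5, 0, 0, 0, 0], [-6, -18, 5, 0, 0, 0, 0], [-6, -18, 5, 0, 0, 0, 0], [-6, -18, 5, 0, 0, 0, 0], [0, 0, 0, 0, 0, 0, 0]]

```text
time_s: 16.95
tool_pos: [634.9, -80.2, 156.7]
eef_rot: [-0.222, 3.131, -0.001]
ft_force: [-0.2, 0.2, 0.3]
finger_gap: -0.005
```

```bash
python3 tb.py 14 wrist
python3 - <<'E'
from h import *
import pickle
w,o=pickle.load(open("wrist_14.pkl","rb"))
O=np.array([580,105.8]);y=0.1466
Rr=np.array([[np.cos(y),-np.sin(y)],[np.sin(y),np.cos(y)]])
q=proj(w,np.array([np.r_[O+Rr@[x,-1.5],62.5] for x in (85,)]))[0].astype(int); print(q)
l=max(0,min(512-160,q[0]-80)); t=max(0,min(384-120,q[1]-60)); save(w,"w14c.png",(l,t,l+160,t+120),5)
E
```

```text
16.95 [634.9 -80.2 156.7] [-0.2  0.2  0.3] -0.01
tcp st [  27.1 -192. ]
wrist 144 st ctr [ 27.3 -39.6] z 50.6 skew -0.025 x ext [21.3 34.4] rms 1.37
[206 345]
```

View pics/wrist_14.png

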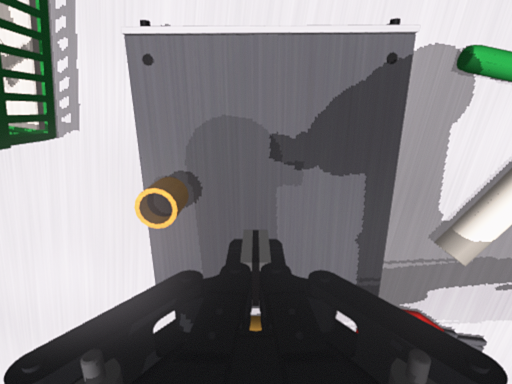

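View pics/w14c.png

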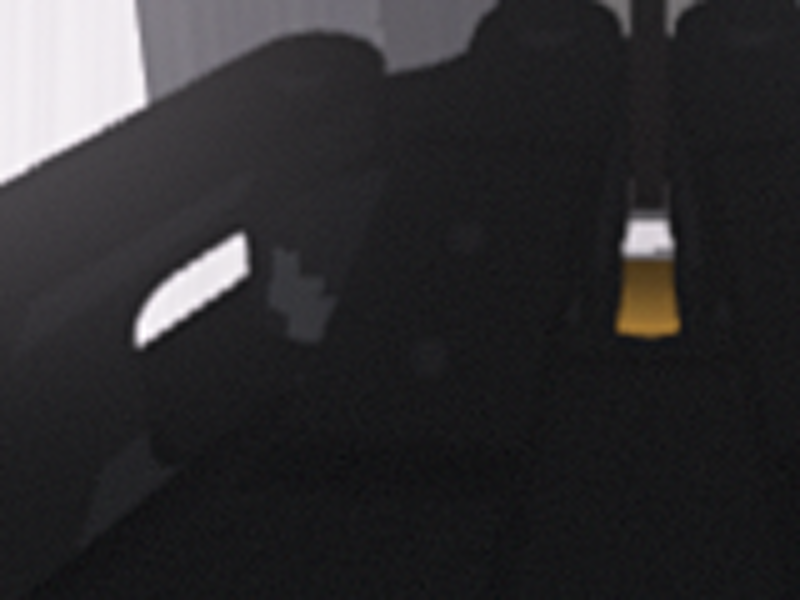

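servo_tool:
  deltas:
    - [[-6.5, 20, 15, 0, 0, 0, 0], [-6.5, 35, 15, 0, 0, 0, 0], [-6.5, 35, 15, 0, 0, 0, 0], [-6.5, 40, 5, 0, 0, 0, 0], [-6.5, 40, 0, 0, 0, 0, 0], [-6.5, 40, 0, 0, 0, 0, 0], [0, 0, 0, 0, 0, 0, 0]]

```text
time_s: 17.7
tool_pos: [595.3, 137.2, 204.0]
eef_rot: [0.234, -3.132, -0.001]
ft_force: [0.3, -0.2, -0.4]
finger_gap: 0.003
```

```bash
python3 tb.py 15 wrist side top
python3 - <<'E'
from h import *
import pickle
w,o=pickle.load(open("wrist_15.pkl","rb"))
O=np.array([580,105.8]);y=0.1466
Rr=np.array([[np.cos(y),-np.sin(y)],[np.sin(y),np.cos(y)]])
q=proj(w,np.array([np.r_[O+Rr@[x,-1.5],62.5] for x in (85,)]))[0].astype(int); print(q)
l=max(0,min(512-160,q[0]-80)); t=max(0,min(384-120,q[1]-60)); save(w,"w15c.png",(l,t,l+160,t+120),5)
E
```

```text
17.7 [595.3 137.2 204. ] [ 0.3 -0.2 -0.4] 0.0
tcp st [19.7 28.8]
wrist 4452 st ctr [10.7 -2. ] z 42.8 skew 0.0 x ext [-64.   81.7] rms 0.65
side 537 st ctr [ 5.6 -2. ] z 41.5 skew 0.004 x ext [-66.6  79.5] rms 2.02
top 383 st ctr [ 9.1 -0.1] z 42.1 skew 0.005 x ext [-64.   79.9] rms 2.48
[195 150]
```

View pics/w15c.png

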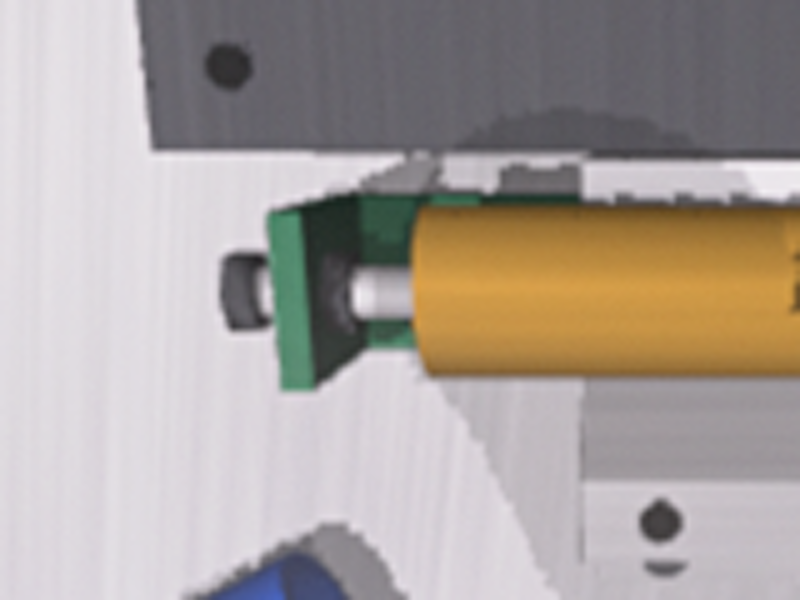

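View pics/wrist_15.png

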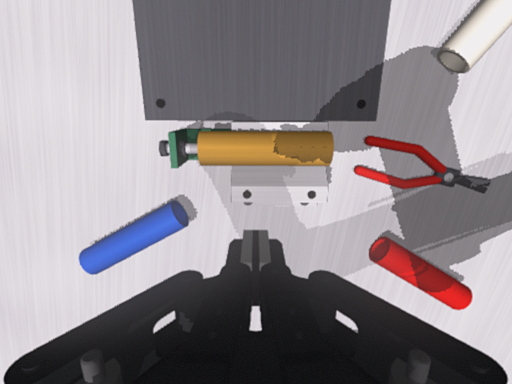

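The close-up shows the tube seated in the V, with its far end (column ~197, row 148) right against the bolt. Its centre is at x ≈ 10.7 (seat 10), z ≈ 42.8 and skew 0. The pliers, bush and look-alikes look undisturbed, and the hand is clear.

```bash
python3 -c "
from station import ctrl
o=ctrl.observe();print(o['time_s'],o['ft_force']);print(ctrl.finish_job())"
```

```text
17.85 [-0.127273  -0.1063074  0.4394606]
the job is handed in; nothing more can be done
None
```

I rolled the brass tube across the plate into the V-block using the sides of two half-open fingertips. I then pushed it by its near end along the groove until it met the stop bolt, backed the hand off and handed the job in at 17.9 s. I never gripped or lifted the tube.

**At the stop:** the push force rose from about 6 N to about 18 N while the tool stayed still, so the tube's end was hard against the bolt.

**Final position:** the last wrist view puts the middle of the tube at x ≈ 10.7 mm, z ≈ 42.8 mm with no skew, against a target of 10 and 42.3. The close-up shows no gap at the bolt. The hand was well clear and reading no force, and the pliers, the bush on the plate and the blue, red and white tubes looked where they had been. I compared those by eye only and did not re-check the other items on the bench one by one.

**Checks that disagreed:**
- **Tube position:** the coarser top and side views gave x ≈ 9.1 and 5.6 mm. The tube's y read −2.0 mm in both the wrist and side views and −0.1 mm in the top view. I put this down to camera noise and a small error in my station fit.
- **Fingertip height:** the fingertips sat about 25–35 mm above the reported tool point, more than the description says. I set the working heights from the camera measurements instead.
- **Close-ups:** the first two views of the far end were blocked by the gripper, so I moved the hand for a third.

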